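# Blow out the hub's grille with the two-stage duster

## Robot

A 7-joint arm with a two-finger parallel gripper is mounted at the origin on the work surface. World frame = base frame: x ahead of the robot, y to its left, z up, the work surface at z = 0. Lengths are in m, angles in rad, forces in N, time in s.
With the tool pointing down it reaches from about 0.4 to 0.875 m from the base axis. Payload 19.3 kg.
Tool frame: the origin (TCP) lies at the very end of the fingers, on their centre line; the grasp point (between the pads) lies 19 mm behind it; z points along the fingers, y is the line along which they close (so a half turn about z gives the same grasp; the last joint's range is limited). The gripper opens to 85 mm and grips with 20 to 120 N. Pads are 22 mm wide; open, the fingers measure 114 mm over their backs; the gripper's body (76 mm by 85 mm) begins 54 mm behind the grasp point. The pads swing forward as they close: fully open they stand 13 mm farther back than shut.
Start: joints at [-1.414, 0.521, -0.036, 1.599, 0.021, 1.021, -0.113], TCP at [0.141, 0.609, 0.231] pointing down, gripper open.
Joint ranges: [-2.91, 2.91], [-0.3, 2.13], [-1.5, 1.42], [0.17, 2.43], [-1.26, 4.41], [0.16, 1.93], [-2.52, 2.52]. Speed limits (rad/s): [1.89, 1.89, 2.39, 2.39, 3.01, 3.01, 3.01].

## Interface

Orientations are given as [roll, pitch, yaw] about the fixed x, y, z axes, in that order (R = Rz(yaw) Ry(pitch) Rx(roll)).
In Python, from workcell import bot gives the robot as it stands. The module is installed in compiled form; this text tells all that it offers.
- The arm moves only by the tool apply_moves, never from a script. Its arguments are lists of equal length, an entry for each row: "claw": the finger opening in m, from 0 to 0.0854; "xyz": the shift along the tool's x, y, z in m, a list of three; "twist": the turn, a rotation vector about the tool's x, y, z in rad, a list of three. A call has 1 to 20 rows; each row shifts and turns the commanded pose from where the row before left it, along the tool's axes as they then stand; what a row does not reach is not made up. A row lasts 1/10 s, in which the tool goes at most 50 mm and 8.59 degrees, less where a joint would pass 70% of its speed; a pose out of reach is approached as far as the arm can. A call with a gripper value outside its range is refused whole. The fingers move at their own pace and stop on an object; "force" is the grip in N (left out, the last holds). Time passes only in rows, so rows that do not move let the fingers close. It gives the time, the measured TCP pose, the force, the opening and the grip force at its end, in the units of the state.
- bot.observe(): the state, without advancing time (a new reading comes with each control period).
- bot.grab_frame(name): name is "scene" or "top"; returns a dict with "img" (480x640x3 uint8, red, green, blue), "vfov" (degrees; the focal length in pixels is half the picture's height over the tangent of half this angle, whatever the lens; pixels are square), "cx", "cy" (the principal point, pixels), "distortion" ([k1, k2, p1, p2, k3] as OpenCV has them; the pictures are not rectified), "view" (4x4, takes a point from world to camera coordinates). Camera axes: x right, y up, looking along -z (the intrinsics and any distortion apply to the point x, -y, -z); pixel columns grow to the right and rows downward; lengths in m; the calibration is good to about 2 mm. A picture is of the moment at which its call begins. There is no depth.
- bot.job_done(): hands the job in; it is judged then, once.
Trained networks look in the newest picture that a camera, given by its name, has taken for a name from the list of things; names that differ only in an ending like _2 or _b are one class to them, and where a whole thing is asked for, a point or a joint stands for the part that bears it (a point fixed in the world has none). Each returns a list of dicts, best first, with "score" (0 to 1); they miss things now and then, are a little off and sometimes report something else, mostly with a low value. They report only what shows in the picture. A call takes as long as a camera call.
- bot.find_in(camera, query): "position" ([x, y, z] in m, in world coordinates, good to about 4 mm: the middle of the surface that is visible of it).
The state is a dict: "clock": time; "qpos": joint angles; "qd": joint speeds; "joint_efforts": joint torques, N m; "position": TCP position; "tool_rot": TCP orientation; "force": force on the tool from outside, world axes, zero at the start; "moment": the same for the moment, N m; "grip_width": finger opening in m; "finger_force": force on a finger pad.
Only numpy, scipy, OpenCV 4.12 (cv2) and the standard library are available. Lean on these libraries where they do the work, as an engineer would, in place of code of your own. Each camera call takes 0.05 s, during which the arm holds its last target. There are 200 camera calls.

## Task

Turn the white hub on its turntable the shorter way round until its black grille faces the rest's yellow fork squarely, and lay the blue duster in the rest with its nozzle in the fork, without pressing the trigger on the way. Let go of it and take it again across handle and trigger: squeeze to the first pressure point, pause there half a second, then squeeze on into the second stage and hold the full blast for a second and a half. Let the trigger go and leave the duster in the rest with the hub still facing it, disturbing nothing else on the desk.

Things in the scene. Friction and masses are not known exactly. Their poses are not given: they have to be found in the camera images.
- duster: blue cordless air duster (pistol shape) lying on its side, 0.3-0.6 kg. Origin: under the housing's centre line, on its underside; +x along the barrel to the nozzle, -y along the handle, z up. Sizes in mm: blue housing box x -70..50, y -22..22, z 0..44; black handle x -62..-30, y -122..-22, z 7..37; grey battery block x -75..-5, y -150..-122, z 0..44
- carry_point (a point): middle of the duster's housing at (20, 0, 22) mm in its frame, near the balance point: 44 mm wide across y, clear of the trigger
- nozzle_tip (a point): tip of the duster's black nozzle, at (130, 0, 22) mm in its frame; the nozzle runs from x 50, radius 13 mm to x 82, then narrows to 7
- trigger_pad (a point): middle of the front face of the orange trigger, at (-6, -45, 22) mm in the duster's frame at rest. The blade (x -18..-6, y -62..-28, z 9..35) slides along -x towards the handle and springs back. Handle back to trigger face: 56 mm at rest, 51 at the pressure point, 45 fully squeezed
- station: L-shaped white board 10 mm thick, fixed to the desk, with the rest and the turntable. Origin: at desk level below the duster's place; z up, x from the rest to the turntable; board x -100..110, y -165..45 and x 110..285, y -60..45 mm. Between the two grey decks, under handle and trigger, is only the board (top z 10)
- rest_place (a point): where the duster's origin belongs, with the same axes as the board: at (0, 0, 40) mm in the board's frame, on top of the grey deck x -75..55, y -26..26 that bears the housing. A second grey deck, x -82..2, y -158..-114, top also z 40, bears the battery, between yellow walls x -90..-82 and x 2..10 (top z 60) with 7 mm free each side
- fork (a point): middle between the two yellow posts for the nozzle, at (71, 0, 76) mm in the board's frame, level with their tops: posts x 64..78, inner faces at y -19 and 19 mm, 6 mm free each side of the nozzle
- turntable (a joint): angle of the turntable with the hub, rad, positive counter-clockwise from above. It turns endlessly, with 0.06 N m of friction, stays where left, and counts on over whole turns: the grille faces the fork at 0, 6.283, 12.566. It starts up to 2 rad to either side of 6.283. Its axis is at (220, 0) mm in the board's frame
- hub_top (a point): centre of the top of the white hub, 82 mm above the desk on the turntable's axis. The hub is 50 x 50 x 56 mm high, firmly clamped on an aluminium disc of radius 45 mm (top 26 mm above the desk); axes turn with the hub: -x points to the grille side. A green dot on top lies near the grille side
- hub_grille (a point): middle of the hub's black slotted grille, 25 mm from the turntable's axis, 54 mm above the desk
- first_stage (a joint): first-stage travel of the trigger, m: 0 free, 0.005 at the pressure point; takes 1.2 N rising to 4 N. At the pressure point the trigger stands still until the squeeze passes 9 N. If one finger pushes the duster along the rest, friction adds up to 6 N on that finger
- second_stage (a joint): second-stage travel of the trigger, m: 0 until the pressure point gives way at 9 N, 0.006 fully squeezed (full blast) at 13 N
- screwdriver: bystander: screwdriver 180 mm long lying beyond the jar, to the right of the board; origin at its middle
- screw_jar: bystander: clear jar, radius 25, 60 mm high; origin at its foot
- storm_glass: bystander: clear glass cylinder, radius 22, 150 mm high; origin at its foot
- tea_tin: bystander: yellow tin, radius 35, 110 mm high; origin at its foot
- adapter: bystander: white plug adapter 55 x 55 x 28 mm; origin at its foot
- pen_cup: bystander: black cup, radius 35, 95 mm high; origin at its foot

How it is judged:
By the outcome, as a careful person would: the job done as asked, in the order asked, and still so for the second after the job is handed in, with the robot touching nothing.
It also fails if it takes over 72 s, if anything falls off the work surface, if the arm or the gripper's body presses on something with over 40 N, if the wrist force passes 120 N, or if a joint passes its speed limit or range.

## Working session

There is one attempt and no reset: what is moved stays moved. The work goes in short steps, Python scripts to look and compute and a tool call to move; the robot and the scene stay as the last step left them, time stands still between calls to the robot, and variables do not carry over. Pictures are saved under pics/ and viewed, at most 10 in all, crops included, and the job is handed in when it is done.

Besides the shell and the picture viewer there is one more tool, called after "Call:" in YAML: its name, and indented under it one key for each argument. apply_moves: Moves the arm, as the interface text tells. Its arguments: {"type":"object","properties":{"claw":{"type":"array"},"xyz":{"type":"array"},"twist":{"type":"array"},"force":{"type":"number"}},"required":["claw","xyz","twist"]}

```bash
mkdir -p pics; cat > h.py <<'E'
import numpy as np, cv2
from workcell import bot
def cam(n): return bot.grab_frame(n)
def K(f):
    h=f["img"].shape[0]; fl=h/2/np.tan(np.radians(f["vfov"])/2)
    return np.array([[fl,0,f["cx"]],[0,fl,f["cy"]],[0,0,1.]])
def proj(f,P):
    P=np.atleast_2d(P); V=np.array(f["view"]); c=P@V[:3,:3].T+V[:3,3]; c=c*[1,-1,-1]
    return cv2.projectPoints(c,np.zeros(3),np.zeros(3),K(f),np.array(f["distortion"],float))[0][:,0]
def unproj(f,uv,z):
    uv=np.array(uv,float).reshape(-1,1,2)
    n=cv2.undistortPoints(uv,K(f),np.array(f["distortion"],float))[:,0]
    d=np.c_[n[:,0],-n[:,1],-np.ones(len(n))]; V=np.array(f["view"]); R=V[:3,:3]
    o=-R.T@V[:3,3]; d=d@R
    return o+d*((z-o[2])/d[:,2])[:,None]
def save(f,name): cv2.imwrite("pics/"+name,f["img"][:,:,::-1])
E
python3 - <<'E'
from h import *
s=bot.observe(); print({k:np.round(v,3).tolist() for k,v in s.items()})
for n in("top","scene"):
    f=cam(n); save(f,n+"0.png"); V=np.array(f["view"]); print(n,-V[:3,:3].T@V[:3,3],f["vfov"],f["distortion"])
    for q in["duster","carry_point","nozzle_tip","trigger_pad","station","rest_place","fork","turntable","hub_top","hub_grille","storm_glass","screw_jar","tea_tin","pen_cup","adapter","screwdriver"]:
        r=bot.find_in(n,q); print(q,[(np.round(d["position"],3).tolist(),round(d["score"],2)) for d in r[:2]])
E
```

```text
{'clock': 0.0, 'qpos': [-1.414, 0.522, -0.036, 1.6, 0.021, 1.021, -0.113], 'qd': [-0.0, 0.001, -0.002, 0.0, 0.0, -0.0, -0.0], 'joint_efforts': [0.0, -92.709, 1.98, -36.994, 0.018, 0.008, 0.0], 'position': [0.14, 0.609, 0.231], 'tool_rot': [-3.14, 0.0, 2.915], 'force': [-0.038, -0.558, 0.222], 'moment': [-0.033, -0.034, -0.046], 'finger_force': 0.0, 'grip_width': 0.085}
top [ 0.44225056 -0.03797568  1.11689238] 52.80336579273094 [-0.08366638  0.          0.          0.          0.        ]
duster [([0.435, 0.335, 0.04], 0.93), ([0.542, -0.266, 0.037], 0.48)]
carry_point [([0.433, 0.339, 0.038], 0.96)]
nozzle_tip [([0.434, 0.336, 0.043], 0.72), ([0.412, 0.33, 0.033], 0.68)]
trigger_pad [([0.418, 0.326, 0.032], 0.59)]
station [([0.52, -0.098, 0.006], 0.96)]
rest_place [([0.539, -0.266, 0.037], 0.23)]
fork [([0.514, -0.094, 0.007], 0.96), ([0.761, -0.057, 0.139], 0.48)]
turntable [([0.543, -0.268, 0.034], 0.72)]
hub_top [([0.54, -0.266, 0.036], 0.97), ([0.415, 0.331, 0.036], 0.3)]
hub_grille [([0.541, -0.264, 0.036], 0.77)]
storm_glass [([0.76, -0.061, 0.139], 0.56)]
screw_jar [([0.39, -
[... 582 characters left out ...]
)]
trigger_pad [([0.419, 0.332, 0.027], 0.49)]
station [([0.558, -0.284, 0.053], 0.64), ([0.539, -0.122, 0.008], 0.55)]
rest_place [([0.536, -0.12, 0.01], 0.79), ([0.43, 0.332, 0.032], 0.44)]
fork [([0.539, -0.122, 0.012], 0.97)]
turntable [([0.559, -0.282, 0.049], 0.72)]
hub_top [([0.56, -0.282, 0.052], 0.79), ([0.539, -0.121, 0.01], 0.66)]
hub_grille [([0.557, -0.285, 0.058], 0.9)]
storm_glass [([0.784, -0.073, 0.105], 0.77)]
screw_jar [([0.395, -0.257, 0.055], 0.8)]
tea_tin [([0.778, -0.208, 0.1], 0.98), ([0.561, -0.282, 0.055], 0.17)]
pen_cup [([0.588, -0.467, 0.06], 0.78)]
adapter [([0.786, 0.059, 0.029], 0.65)]
screwdriver [([0.384, -0.383, 0.018], 0.72), ([0.419, 0.334, 0.026], 0.58)]
```

View pics/top0.png

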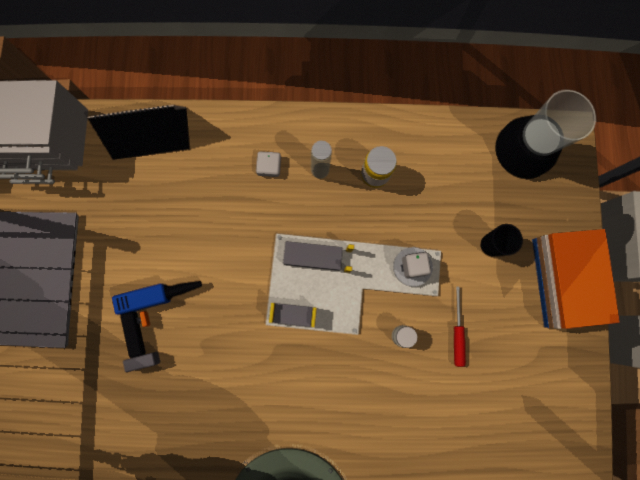

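View pics/scene0.png

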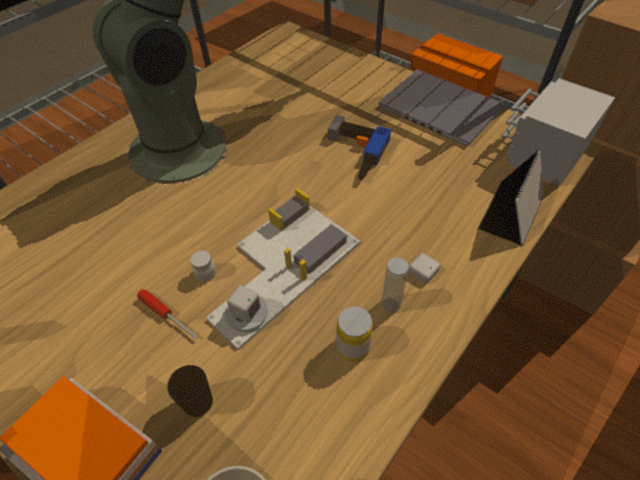

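The top view shows the duster at about (145,300)–(200,285) with the nozzle pointing right, the board at (267–440, 235–333), and the hub at (417,263). The scene view agrees. I'll take closer crops next.

```bash
python3 - <<'E'
import cv2,numpy as np
im=cv2.imread("pics/top0.png")
a=cv2.resize(im[228:340,260:450],None,fx=4.2,fy=4.2,interpolation=cv2.INTER_CUBIC)
cv2.imwrite("pics/c1.png",a)
b=cv2.resize(im[275:380,105:210],None,fx=5.5,fy=5.5,interpolation=cv2.INTER_CUBIC)
cv2.imwrite("pics/c2.png",b)
E
```

```text
(no output)
```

View pics/c1.png

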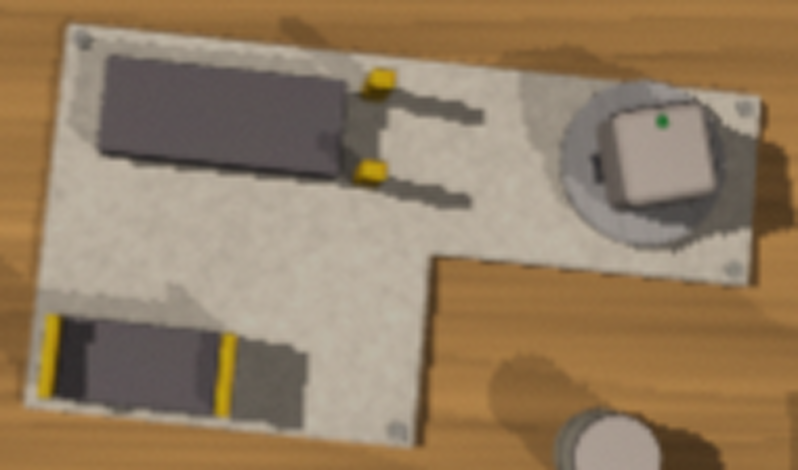

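View pics/c2.png

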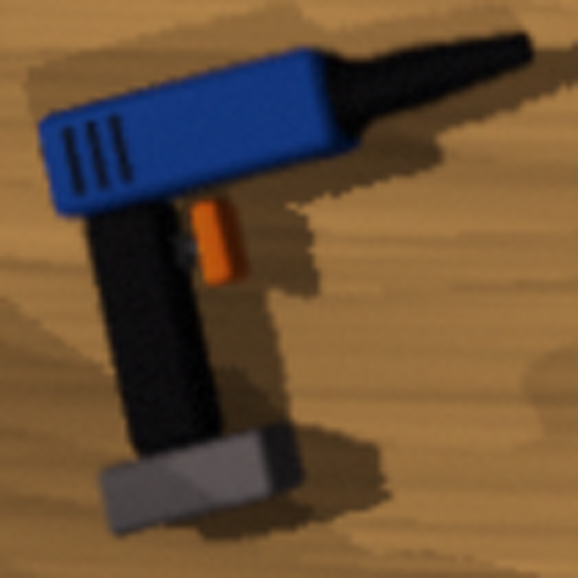

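The crop shows the hub's green dot at crop (662,121), toward the image top, so the grille looks roughly +x world and needs about 80° CCW. I read the board and duster corners off the crops and will fit them.

```bash
cat > fit.py <<'E'
from h import *
from scipy.optimize import least_squares
def T(p,P):
    P=np.array(P,float); c,s=np.cos(p[2]),np.sin(p[2])
    return np.c_[p[0]+c*P[:,0]-s*P[:,1],p[1]+s*P[:,0]+c*P[:,1],P[:,2]]
def fit(f,uv,P,p0):
    r=least_squares(lambda p:(proj(f,T(p,P))-uv).ravel(),p0,loss="soft_l1")
    return r.x,(proj(f,T(r.x,P))-uv).round(1).tolist()
E
python3 - <<'E'
from fit import *
f=cam("top")
uv=np.array([(67,25),(762,97),(750,285),(430,256),(417,446),(25,404)])/4.2+[260,228]-0.38
P=np.array([(-100,45,10),(285,45,10),(285,-60,10),(110,-60,10),(110,-165,10),(-100,-165,10)])/1000
st,e=fit(f,uv,P,[.55,-.05,-1.6]); print("station",st.round(4),e)
uv=np.array([(42,118),(312,50),(335,150),(60,214),(103,473),(262,432),(275,487),(112,535),(528,47)])/5.5+[105,275]-.4
P=np.array([(-70,22,44),(50,22,44),(50,-22,44),(-70,-22,44),(-75,-122,44),(-5,-122,44),(-5,-150,44),(-75,-150,44),(130,0,22)])/1000
du,e=fit(f,uv,P,[.43,.33,-1.4]); print("duster",du.round(4),e)
uv=np.array([(613,110),(703,101),(716,192),(627,205)])/4.2+[260,228]-.38
ax=T(st,[(.220,0,.082)])[0]
P=np.array([(-25,-25,82),(-25,25,82),(25,25,82),(25,-25,82)])/1000
# grille side (-x) up in image: corners left-up = -x,+? 
for P_ in (P,P[[1,0,3,2]]):
    h,e=fit(f,uv,P_,[ax[0],ax[1],-3.0]); print("hub",h.round(4),e,"axis",ax, "angle",h[2]-st[2])
dot=unproj(f,(np.array([(662,121)])/4.2+[260,228]-.38),.082)[0]; d=dot-ax; print("dot dir rel station",np.degrees(np.arctan2(d[1],d[0])-st[2]), np.hypot(*d[:2]))
print("fork",T(st,[(.071,0,.076)]),"carry",T(du,[(.02,0,.022)]))
g=cam("scene"); u=proj(g,ax)[0].astype(int); print(u)
c=g["img"][u[1]-40:u[1]+60,u[0]-60:u[0]+60,::-1]; cv2.imwrite("pics/s1.png",cv2.resize(c,None,fx=5,fy=5,interpolation=cv2.INTER_CUBIC))
E
```

```text
station [ 0.5651 -0.0554 -1.6562] [[0.7, -0.3], [-0.2, -0.2], [-0.3, 0.1], [0.4, -0.7], [-0.8, 0.4], [0.2, 0.8]]
duster [ 0.463   0.3309 -1.2898] [[-1.8, -0.2], [0.8, -1.5], [1.0, -0.4], [-1.1, 1.7], [-1.5, -0.4], [0.2, -0.9], [0.7, 1.7], [-0.3, 0.9], [0.7, -0.0]]
hub [ 0.5464 -0.2724 -3.0036] [[-0.6, -0.1], [0.5, -0.7], [0.9, 0.5], [-0.6, 0.2]] axis [ 0.54634507 -0.27461958  0.082     ] angle -1.3473988996195831
hub [ 0.5469 -0.3004 -3.2537] [[37.5, 0.0], [-6.5, -0.8], [-11.9, 0.4], [32.1, 0.2]] axis [ 0.54634507 -0.27461958  0.082     ] angle -1.5974841450503183
dot dir rel station 107.28149795517538 0.016387278047170113
fork [[ 0.55905638 -0.12616277  0.076     ]] carry [[0.46856635 0.31172301 0.022     ]]
[241 297]
```

View pics/s1.png

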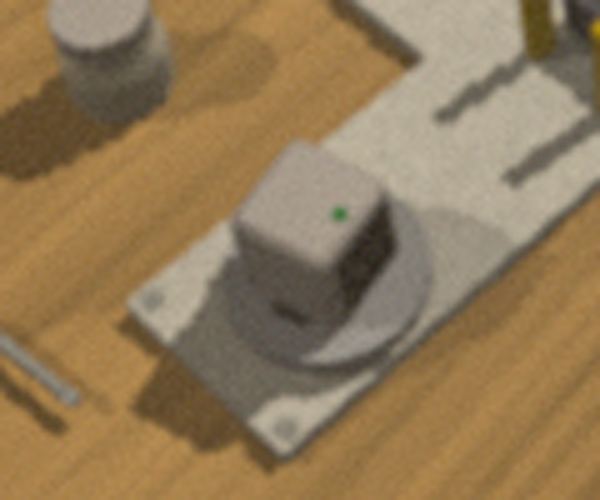

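Confirmed: the grille (dark slots) faces about +x world, so the hub needs about +1.35 rad CCW. Moving over the hub.

Call:
apply_moves:
  claw: [0.085,0.085,0.085,0.085,0.085,0.085,0.085,0.085,0.085,0.085,0.085,0.085,0.085,0.085,0.085,0.085,0.085,0.085,0.085,0.085]
  xyz:
    - [-0.0335,-0.023,0]
    - [-0.0335,-0.023,0]
    - [-0.0335,-0.023,0]
    - [-0.0335,-0.023,0]
    - [-0.0335,-0.023,0]
    - [-0.0335,-0.023,0]
    - [-0.0335,-0.023,0]
    - [-0.0335,-0.023,0]
    - [-0.0335,-0.023,0]
    - [-0.0335,-0.023,0]
    - [-0.0335,-0.023,0]
    - [-0.0335,-0.023,0]
    - [-0.0148,-0.038,0]
    - [-0.0148,-0.038,0]
    - [-0.0148,-0.038,0]
    - [-0.0148,-0.038,0]
    - [-0.0148,-0.038,0]
    - [-0.0148,-0.038,0]
    - [-0.0148,-0.038,0]
    - [-0.0148,-0.038,0]
  twist:
    - [0,0,0]
    - [0,0,0]
    - [0,0,0]
    - [0,0,0]
    - [0,0,0]
    - [0,0,0]
    - [0,0,0]
    - [0,0,0]
    - [0,0,0]
    - [0,0,0]
    - [0,0,0]
    - [0,0,0]
    - [0,0,0]
    - [0,0,0]
    - [0,0,0]
    - [0,0,0]
    - [0,0,0]
    - [0,0,0]
    - [0,0,0]
    - [0,0,0]

```text
clock: 3.8
position: [0.5172, -0.0748, 0.2315]
tool_rot: [3.141, 0.0, 2.915]
force: [1.1, 0.2, -0.6]
grip_width: 0.0852
finger_force: 0.0
```

```bash
cat >> h.py <<'E'
def rpy(s):
    from scipy.spatial.transform import Rotation as R
    return R.from_euler("xyz",s["tool_rot"])
def st():
    s=bot.observe(); print({k:np.round(s[k],3).tolist() for k in("clock","qpos","position","tool_rot","force","grip_width","finger_force")}); return s
def go(xyz,yaw=None):
    "tool-frame delta to a world TCP; twist (after the shift) to tool down at yaw"
    from scipy.spatial.transform import Rotation as R
    s=st(); A=rpy(s); print("shift",A.inv().apply(np.array(xyz)-s["position"]).round(4))
    if yaw is not None: print("twist",(A.inv()*R.from_euler("xyz",[np.pi,0,yaw])).as_rotvec().round(4))
E
python3 -c "
from h import *
go([.5463,-.2746,.2],.138)"
```

```text
{'clock': 3.8, 'qpos': [-0.118, 0.364, 0.192, 1.877, -0.086, 0.909, 1.459], 'position': [0.517, -0.075, 0.231], 'tool_rot': [3.141, 0.0, 2.915], 'force': [1.052, 0.193, -0.63], 'grip_width': 0.085, 'finger_force': 0.0}
shift [-0.0732 -0.1881  0.0315]
twist [ 6.0000e-04 -1.0000e-04  2.7769e+00]
```

Call:
apply_moves:
  claw: [0.085,0.085,0.085,0.085,0.085,0.085,0.085,0.085,0.085,0.085,0.085,0.085,0.085,0.085,0.085,0.085,0.085,0.085,0.085,0.085]
  xyz:
    - [-0.0146,-0.0376,0.006]
    - [-0.0146,-0.0376,0.006]
    - [-0.0146,-0.0376,0.006]
    - [-0.0146,-0.0376,0.006]
    - [-0.0146,-0.0376,0.006]
    - [0,0,0]
    - [0,0,0]
    - [0,0,0]
    - [0,0,0]
    - [0,0,0]
    - [0,0,0]
    - [0,0,0]
    - [0,0,0]
    - [0,0,0]
    - [0,0,0]
    - [0,0,0]
    - [0,0,0]
    - [0,0,0]
    - [0,0,0]
    - [0,0,0]
  twist:
    - [0,0,0]
    - [0,0,0]
    - [0,0,0]
    - [0,0,0]
    - [0,0,0]
    - [0,0,0.146]
    - [0,0,0.146]
    - [0,0,0.146]
    - [0,0,0.146]
    - [0,0,0.146]
    - [0,0,0.146]
    - [0,0,0.146]
    - [0,0,0.146]
    - [0,0,0.146]
    - [0,0,0.146]
    - [0,0,0.146]
    - [0,0,0.146]
    - [0,0,0.146]
    - [0,0,0.146]
    - [0,0,0.146]

```text
clock: 5.8
position: [0.5461, -0.2727, 0.2013]
tool_rot: [3.142, -0.0, 0.719]
force: [-0.5, 0.5, 0.8]
grip_width: 0.085
finger_force: 0.0
```

Call:
apply_moves:
  claw: [0.085,0.085,0.085,0.085,0.085]
  xyz:
    - [0,0,0]
    - [0,0,0]
    - [0,0,0]
    - [0,0,0]
    - [0,0,0]
  twist:
    - [0,0,0.146]
    - [0,0,0.146]
    - [0,0,0.146]
    - [0,0,0.146]
    - [0,0,0]

```text
clock: 6.3
position: [0.5461, -0.2726, 0.201]
tool_rot: [3.141, 0.001, 0.138]
force: [-0.2, -0.1, 0.5]
grip_width: 0.085
finger_force: 0.0
```

```bash
python3 -c "
from h import *
go([.5463,-.2746,.048],.138)"
```

```text
{'clock': 6.3, 'qpos': [-0.214, 0.737, 0.95, 1.702, -0.675, 1.065, -0.474], 'position': [0.546, -0.273, 0.201], 'tool_rot': [3.141, 0.001, 0.138], 'force': [-0.221, -0.115, 0.524], 'grip_width': 0.085, 'finger_force': 0.0}
shift [0.    0.002 0.153]
twist [0.0003 0.0007 0.0005]
```

Call:
apply_moves:
  claw: [0.085,0.085,0.085,0.085,0.085,0.085,0.085,0.048,0.048,0.048,0.048,0.048,0.048,0.048]
  xyz:
    - [0,0.001,0.025]
    - [0,0,0.025]
    - [0,0,0.025]
    - [0,0,0.025]
    - [0,0,0.025]
    - [0,0,0.02]
    - [0,0,0.008]
    - [0,0,0]
    - [0,0,0]
    - [0,0,0]
    - [0,0,0]
    - [0,0,0]
    - [0,0,0]
    - [0,0,0]
  twist:
    - [0,0,0]
    - [0,0,0]
    - [0,0,0]
    - [0,0,0]
    - [0,0,0]
    - [0,0,0]
    - [0,0,0]
    - [0,0,0]
    - [0,0,0]
    - [0,0,0]
    - [0,0,0]
    - [0,0,0]
    - [0,0,0]
    - [0,0,0]
  force: 20

```text
clock: 7.7
position: [0.5467, -0.272, 0.0494]
tool_rot: [-3.139, -0.001, 0.143]
force: [-3.7, 11.8, 9.0]
grip_width: 0.0495
finger_force: 20.7
```

```bash
python3 -c "
from h import *
go([.5463,-.2746,.048],1.485)"
```

```text
{'clock': 7.7, 'qpos': [-0.113, 0.908, 0.765, 1.788, -0.855, 0.814, -0.34], 'position': [0.547, -0.272, 0.049], 'tool_rot': [-3.139, -0.001, 0.143], 'force': [-3.724, 11.771, 9.003], 'grip_width': 0.05, 'finger_force': 20.695}
shift [-0.0008  0.0025  0.0014]
twist [-0.0015 -0.0028 -1.3422]
```

Call:
apply_moves:
  claw: [0.048,0.048,0.048,0.048,0.048,0.048,0.048,0.048,0.048,0.048,0.048,0.048,0.048,0.048,0.048,0.048]
  xyz:
    - [0,-0.002,0]
    - [0,0,0]
    - [0,0,0]
    - [0,0,0]
    - [0,0,0]
    - [0,0,0]
    - [0,0,0]
    - [0,0,0]
    - [0,0,0]
    - [0,0,0]
    - [0,0,0]
    - [0,0,0]
    - [0,0,0]
    - [0,0,0]
    - [0,0,0]
    - [0,0,0]
  twist:
    - [0,0,0]
    - [0,0,-0.1]
    - [0,0,-0.1]
    - [0,0,-0.1]
    - [0,0,-0.1]
    - [0,0,-0.1]
    - [0,0,-0.1]
    - [0,0,-0.1]
    - [0,0,-0.1]
    - [0,0,-0.1]
    - [0,0,-0.1]
    - [0,0,-0.1]
    - [0,0,-0.1]
    - [0,0,-0.1]
    - [0,0,-0.045]
    - [0,0,0]

```text
clock: 9.3
position: [0.5449, -0.2703, 0.0493]
tool_rot: [-3.14, -0.003, 1.489]
force: [-11.5, 13.4, 19.1]
grip_width: 0.0499
finger_force: 24.2
```

```bash
python3 -c "
from h import *
go([.5463,-.2746,.048],1.485)"
```

```text
{'clock': 9.3, 'qpos': [0.077, 0.789, 0.434, 1.783, -0.496, 0.682, 0.709], 'position': [0.545, -0.27, 0.049], 'tool_rot': [-3.14, -0.003, 1.489], 'force': [-11.499, 13.408, 19.092], 'grip_width': 0.05, 'finger_force': 24.178}
shift [-0.0041  0.0017  0.0013]
twist [-0.0018 -0.0028  0.0036]
```

Call:
apply_moves:
  claw: [0.085,0.085,0.085,0.085,0.085,0.085,0.085,0.085,0.085,0.085,0.085,0.085,0.085,0.085,0.085,0.085,0.085,0.085,0.085,0.085]
  xyz:
    - [0,0,0]
    - [0,0,0]
    - [0,0,0]
    - [0,0,-0.02]
    - [0,0,-0.035]
    - [0,0,-0.035]
    - [0,0,-0.035]
    - [0,0,-0.03]
    - [0.0383,-0.0082,0]
    - [0.0383,-0.0082,0]
    - [0.0383,-0.0082,0]
    - [0.0383,-0.0082,0]
    - [0.0383,-0.0082,0]
    - [0.0383,-0.0082,0]
    - [0.0383,-0.0082,0]
    - [0.0383,-0.0082,0]
    - [0.0383,-0.0082,0]
    - [0.0383,-0.0082,0]
    - [0.0383,-0.0082,0]
    - [0.0383,-0.0082,0]
  twist:
    - [0,0,0]
    - [0,0,0]
    - [0,0,0]
    - [0,0,0]
    - [0,0,0]
    - [0,0,0]
    - [0,0,0]
    - [0,0,0]
    - [0,0,0]
    - [0,0,0]
    - [0,0,0]
    - [0,0,0]
    - [0,0,0]
    - [0,0,0]
    - [0,0,0]
    - [0,0,0]
    - [0,0,0]
    - [0,0,0]
    - [0,0,0]
    - [0,0,0]

```text
clock: 11.3
position: [0.4866, 0.196, 0.2036]
tool_rot: [3.141, -0.0, 1.486]
force: [0.3, -0.5, -0.4]
grip_width: 0.0853
finger_force: 0.0
```

```bash
python3 - <<'E'
from h import *
go([.4686,.3117,.2],1.852)
f=cam("top"); save(f,"top1.png"); im=f["img"][:,:,::-1]
a=cv2.resize(im[228:340,260:450],None,fx=4.2,fy=4.2,interpolation=cv2.INTER_CUBIC)
cv2.imwrite("pics/c3.png",a)
E
```

```text
{'clock': 11.3, 'qpos': [-0.926, 0.457, 0.584, 1.915, -0.326, 0.863, -0.26], 'position': [0.487, 0.196, 0.204], 'tool_rot': [3.141, -0.0, 1.486], 'force': [0.299, -0.501, -0.444], 'grip_width': 0.085, 'finger_force': 0.0}
shift [ 0.1137 -0.0278  0.0036]
twist [ 7.000e-04 -1.000e-04 -3.663e-01]
```

View pics/c3.png

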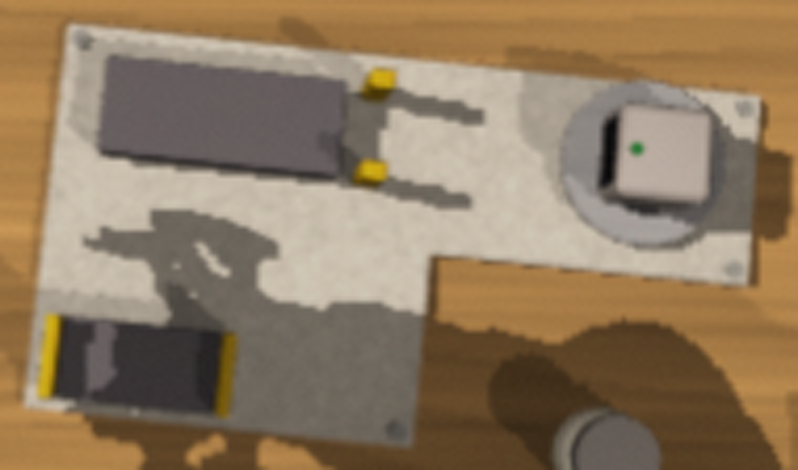

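The grille (black strip at crop (608,150)) now faces left toward the fork and the dot is at (637,149). I'll check squareness numerically, and refine the duster pose with colour fits.

```bash
python3 - <<'E'
from fit import *
im=cv2.imread("pics/top1.png")[:,:,::-1]; im0=cv2.imread("pics/top0.png")[:,:,::-1]; f=cam("top")
stn=np.array([.5651,-.0554,-1.6562])
def rect(im,box,th,z,ref):
    x0,y0,x1,y1=box; c=cv2.resize(im[y0:y1,x0:x1],None,fx=8,fy=8,interpolation=cv2.INTER_CUBIC)
    m=th(c.astype(int)).astype(np.uint8); n,l,s,ce=cv2.connectedComponentsWithStats(m); k=1+s[1:,4].argmax()
    cn=max(cv2.findContours((l==k).astype(np.uint8),0,1)[0],key=cv2.contourArea)[:,0].astype(float)
    w=unproj(f,(cn+.5)/8-.5+[x0,y0],z)[:,:2]
    r=cv2.minAreaRect((w*1000).astype(np.float32)); return r
for i in(im0,im):
    for t in(150,160,170):
        print("hub",t,rect(i,(400,250,435,280),lambda c:c.min(2)>t,.082,0))
print("st deg mod90",np.degrees(stn[2])%90)
blue=rect(im0,(105,275,175,325),lambda c:(c[:,:,2]>c[:,:,0]+40)&(c[:,:,2]>90),.044,0); print("blue",blue)
E
```

```text
hub 150 ((568.431396484375, -303.0589294433594), (11.840703010559082, 13.438210487365723), 88.9799575805664)Traceback (most recent call last):
  File "<stdin>", line 12, in <module>
  File "<stdin>", line 6, in rect
ValueError: attempt to get argmax of an empty sequence
```

```bash
python3 - <<'E'
from fit import *
im=cv2.imread("pics/top1.png")[:,:,::-1]; im0=cv2.imread("pics/top0.png")[:,:,::-1]; f=cam("top")
stn=np.array([.5651,-.0554,-1.6562])
def edgefit(im,p0,sz,z,R,step=12):
    # sub-pixel: along normals of each edge find the gradient peak, then rigid fit
    g=cv2.cvtColor(im.copy(),cv2.COLOR_RGB2GRAY).astype(np.float32); p=np.array(p0,float)
    t=np.linspace(-R,R,61)
    for it in range(4):
        Q=[];N=[]
        (xa,xb),(ya,yb)=sz
        for s in np.linspace(.15,.85,15):
            for pt,n in(((xa,ya+s*(yb-ya)),(-1,0)),((xb,ya+s*(yb-ya)),(1,0)),((xa+s*(xb-xa),ya),(0,-1)),((xa+s*(xb-xa),yb),(0,1))):
                Q.append(pt);N.append(n)
        Q=np.array(Q);N=np.array(N,float); off=[]
        for q,n in zip(Q,N):
            L=np.c_[q+t[:,None]*n,np.full(61,z)]
            uv=proj(f,T(p,L)).astype(np.float32)
            v=cv2.remap(g,uv[:,:1],uv[:,1:],cv2.INTER_CUBIC)[:,0]; d=np.abs(np.gradient(cv2.GaussianBlur(v[None],(0,0),4)[0])); 
            off.append(t[d[4:-4].argmax()+4])
        off=np.array(off)
        r=least_squares(lambda a:((a[0]-a[2]*Q[:,1])*N[:,0]+(a[1]+a[2]*Q[:,0])*N[:,1]-off)*1e3,[0,0,0],loss="soft_l1")
        c,s=np.cos(p[2]),np.sin(p[2]); a=r.x
        p=p+[c*a[0]-s*a[1],s*a[0]+c*a[1],a[2]]
    return p.round(4),np.abs(r.fun).mean().round(2)
h=((-.025,.025),(-.025,.025))
print("hub0",edgefit(im0,[.5464,-.2724,-3.0036],h,.082,.006))
print("hub1",edgefit(im,[.5464,-.2724,-1.656],h,.082,.006))
print("duster",edgefit(im0,[.463,.3309,-1.2898],((-.07,.05),(-.022,.022)),.044,.008))
print("deck",edgefit(im,stn,((-.075,.055),(-.026,.026)),.040,.008))
print("boardA",edgefit(im0,stn,((-.100,.110),(-.165,.045)),.010,.008))
E
```

```text
hub0 (array([ 0.5467, -0.2721, -2.958 ]), np.float64(1.77))
hub1 (array([ 0.5465, -0.2714, -1.6028]), np.float64(1.5))
duster (array([ 0.4622,  0.3313, -1.3259]), np.float64(1.7))
deck (array([ 0.5629, -0.0543, -1.6816]), np.float64(1.65))
boardA (array([ 0.566 , -0.0548, -1.6615]), np.float64(1.35))
```

Call:
apply_moves:
  claw: [0.085,0.085,0.085,0.085,0.085,0.085,0.085,0.085,0.085,0.085,0.085,0.085,0.085,0.085]
  xyz:
    - [0.029,-0.0073,0]
    - [0.029,-0.0073,0]
    - [0.029,-0.0073,0]
    - [0.029,-0.0073,0]
    - [0,0,0.03]
    - [0,0,0.03]
    - [0,0,0.03]
    - [0,0,0.02]
    - [0,0,0.02]
    - [0,0,0.02]
    - [0,0,0.02]
    - [0,0,0.012]
    - [0,0,0.011]
    - [0,0,0]
  twist:
    - [0,0,0]
    - [0,0,0]
    - [0,0,0]
    - [0,0,0]
    - [0,0,-0.118]
    - [0,0,-0.118]
    - [0,0,-0.118]
    - [0,0,0]
    - [0,0,0]
    - [0,0,0]
    - [0,0,0]
    - [0,0,0]
    - [0,0,0]
    - [0,0,0]

```text
clock: 12.85
position: [0.4675, 0.3118, 0.0094]
tool_rot: [-3.141, 0.001, 1.839]
force: [-0.1, -0.6, -0.4]
grip_width: 0.085
finger_force: 0.0
```

Call:
apply_moves:
  claw: [0.042,0.042,0.042,0.042,0.042,0.042,0.042,0.042]
  xyz:
    - [0,0,0]
    - [0,0,0]
    - [0,0,0]
    - [0,0,0]
    - [0,0,0]
    - [0,0,0]
    - [0,0,0]
    - [0,0,0]
  twist:
    - [0,0,0]
    - [0,0,0]
    - [0,0,0]
    - [0,0,0]
    - [0,0,0]
    - [0,0,0]
    - [0,0,0]
    - [0,0,0]
  force: 45

```text
clock: 13.65
position: [0.4679, 0.3128, 0.0111]
tool_rot: [3.141, -0.0, 1.84]
force: [-2.3, -1.0, 8.5]
grip_width: 0.0434
finger_force: 45.8
```

```bash
python3 -c "
from h import *
st()"
```

```text
{'clock': 13.65, 'qpos': [-0.902, 0.778, 0.296, 1.912, -0.431, 0.513, -0.038], 'position': [0.468, 0.313, 0.011], 'tool_rot': [3.141, -0.0, 1.84], 'force': [-2.311, -1.021, 8.541], 'grip_width': 0.043, 'finger_force': 45.84}
```

Call:
apply_moves:
  claw: [0.042,0.042,0.042,0.042,0.042,0.042,0.042,0.042,0.042,0.042,0.042,0.042,0.042,0.042,0.042,0.042,0.042,0.042,0.042,0.042]
  xyz:
    - [0,0,-0.01]
    - [0,0,-0.02]
    - [0,0,-0.03]
    - [0,0,-0.03]
    - [0,0,-0.03]
    - [0,0,-0.015]
    - [0,0,0]
    - [-0.0285,0.0098,0]
    - [-0.029,0.0098,0]
    - [-0.029,0.0098,0]
    - [-0.029,0.0098,0]
    - [-0.029,0.0098,0]
    - [-0.029,0.0098,0]
    - [-0.029,0.0098,0]
    - [-0.029,0.0098,0]
    - [-0.029,0.0098,0]
    - [-0.029,0.0098,0]
    - [-0.029,0.0098,0]
    - [-0.029,0.0098,0]
    - [-0.029,0.0098,0]
  twist:
    - [0,0,0]
    - [0,0,0]
    - [0,0,0]
    - [0,0,0.118]
    - [0,0,0.118]
    - [0,0,0.118]
    - [0,0,0]
    - [0,0,0]
    - [0,0,0]
    - [0,0,0]
    - [0,0,0]
    - [0,0,0]
    - [0,0,0]
    - [0,0,0]
    - [0,0,0]
    - [0,0,0]
    - [0,0,0]
    - [0,0,0]
    - [0,0,0]
    - [0,0,0]

```text
clock: 15.65
position: [0.5622, -0.0745, 0.1445]
tool_rot: [-3.14, -0.0, 1.49]
force: [0.4, 0.2, -3.5]
grip_width: 0.0433
finger_force: 47.1
```

Call:
apply_moves:
  claw: [0.042,0.042,0.042]
  xyz:
    - [0,0,0]
    - [0,0,0]
    - [0,0,0]
  twist:
    - [0,0,0]
    - [0,0,0]
    - [0,0,0]

```text
clock: 15.95
position: [0.5622, -0.0725, 0.1447]
tool_rot: [-3.141, -0.0, 1.488]
force: [-0.2, 0.6, -4.5]
grip_width: 0.0435
finger_force: 47.1
```

```bash
python3 - <<'E'
from fit import *
go([.5623,-.0729,.056],1.485)
f=cam("scene"); save(f,"s2.png"); g=cam("top"); save(g,"t2.png")
z=.135
O=[.564,-.053,-1.657]
for c,n in((f,"s"),(g,"t")):
    print(n,"tip/fork/batt expected",proj(c,T(O,[(.13,0,z+.022-.011),(.064,.019,.076),(.064,-.019,.076),(-.005,-.15,z+.033)])).round(1).tolist())
a=cv2.resize(g["img"][228:340,260:400,::-1],None,fx=5.2,fy=5.2,interpolation=cv2.INTER_CUBIC)
u=proj(f,T(O,[(.03,-.06,.08)]))[0].astype(int); 
b=cv2.resize(f["img"][u[1]-55:u[1]+55,u[0]-80:u[0]+80,::-1],None,fx=5,fy=5,interpolation=cv2.INTER_CUBIC)
cv2.imwrite("pics/c4.png",a);cv2.imwrite("pics/c5.png",b); print(u)
E
```

```text
{'clock': 15.95, 'qpos': [-0.327, 0.597, 0.505, 1.853, -0.393, 0.792, 0.302], 'position': [0.562, -0.073, 0.145], 'tool_rot': [-3.141, -0.0, 1.488], 'force': [-0.199, 0.582, -4.532], 'grip_width': 0.043, 'finger_force': 47.134}
shift [-0.0004  0.0002  0.0887]
twist [-0.001  -0.0004  0.0033]
s tip/fork/batt expected [[271.6, 251.4], [302.9, 257.8], [290.8, 248.5], [269.5, 174.2]]
t tip/fork/batt expected [[381.0, 256.8], [346.8, 248.6], [345.2, 265.9], [306.9, 324.8]]
[288 229]
```

View pics/c4.png

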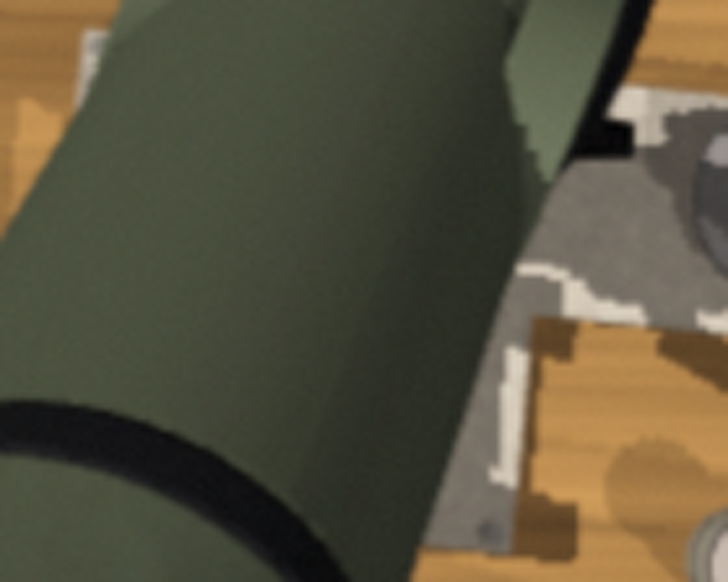

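The nozzle tip shows at top crop (633,138), i.e. image (381.7,254.6), against an expected (381,256.8). Lengthwise it's fine; sideways I'll check in the scene view.

View pics/c5.png

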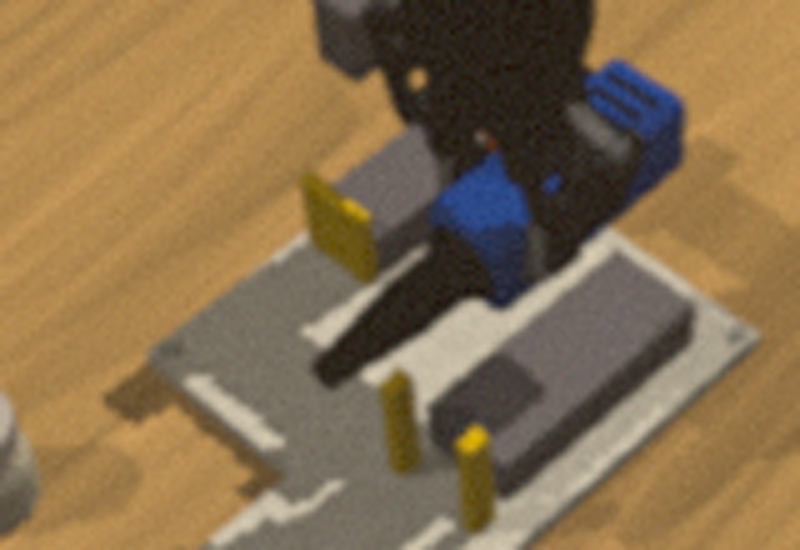

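In the scene crop the tip is at (327,372), i.e. image (273.4,248.4), with the battery at crop (340,40). I'll triangulate the tip and battery to check the duster's pose in hand.

```bash
python3 - <<'E'
from fit import *
f=cam("scene"); g=cam("top")
r=least_squares(lambda X:np.r_[proj(f,X)[0]-[273.4,248.4],proj(g,X)[0]-[381.7,254.6]],[.55,-.18,.15])
print("tip",r.x.round(4),r.fun.round(1))
O=np.array([.564,-.053,-1.657]); d=r.x[:2]-O[:2]; c,s=np.cos(O[2]),np.sin(O[2])
print("tip in station frame mm",np.array([c*d[0]+s*d[1],-s*d[0]+c*d[1],r.x[2]])*1000)
pts=T(O,[(.05,-.022,.179),(.05,.022,.179),(.05,.022,.135),(-.07,.022,.179),(-.005,-.122,.179),(-.005,-.15,.179),(-.005,-.15,.135),(.05,-.022,.135)])
print(((proj(f,pts)-[208,174])*5).round().tolist())
E
```

```text
tip [ 0.5567 -0.1814  0.1576] [-0.6  0.1 -0.4 -0.4]
tip in station frame mm [128.55617437   3.81581654 157.59387689]
[[416.0, 196.0], [492.0, 251.0], [497.0, 320.0], [690.0, 94.0], [348.0, 13.0], [305.0, -17.0], [315.0, 54.0], [423.0, 265.0]]
```

Call:
apply_moves:
  claw: [0.042,0.042,0.042,0.042,0.042,0.042,0.042,0.042,0.042,0.042]
  xyz:
    - [-0.001,-0.0015,0.015]
    - [0,0,0.015]
    - [0,0,0.015]
    - [0,0,0.012]
    - [0,0,0.01]
    - [0,0,0.008]
    - [0,0,0.006]
    - [0,0,0.005]
    - [0,0,0.003]
    - [0,0,0]
  twist:
    - [0,0,0.003]
    - [0,0,0]
    - [0,0,0]
    - [0,0,0]
    - [0,0,0]
    - [0,0,0]
    - [0,0,0]
    - [0,0,0]
    - [0,0,0]
    - [0,0,0]

```text
clock: 17.15
position: [0.561, -0.0743, 0.0561]
tool_rot: [-3.141, 0.0, 1.483]
force: [0.6, 0.2, -4.5]
grip_width: 0.0429
finger_force: 47.0
```

Call:
apply_moves:
  claw: [0.042,0.042,0.042]
  xyz:
    - [0,0,0.003]
    - [0,0,0.002]
    - [0,0,0]
  twist:
    - [0,0,0]
    - [0,0,0]
    - [0,0,0]

```text
clock: 17.45
position: [0.5611, -0.0743, 0.0513]
tool_rot: [3.141, -0.0, 1.483]
force: [0.0, -0.4, -3.7]
grip_width: 0.0435
finger_force: 47.2
```

```bash
python3 - <<'E'
from fit import *
st()
f=cam("scene"); save(f,"s3.png")
b=cv2.resize(f["img"][174:284,208:368,::-1],None,fx=5,fy=5,interpolation=cv2.INTER_CUBIC)
cv2.imwrite("pics/c6.png",b)
E
```

```text
{'clock': 17.45, 'qpos': [-0.256, 0.732, 0.407, 1.899, -0.482, 0.608, 0.372], 'position': [0.561, -0.074, 0.051], 'tool_rot': [3.141, -0.0, 1.483], 'force': [0.01, -0.412, -3.743], 'grip_width': 0.043, 'finger_force': 47.188}
```

View pics/c6.png

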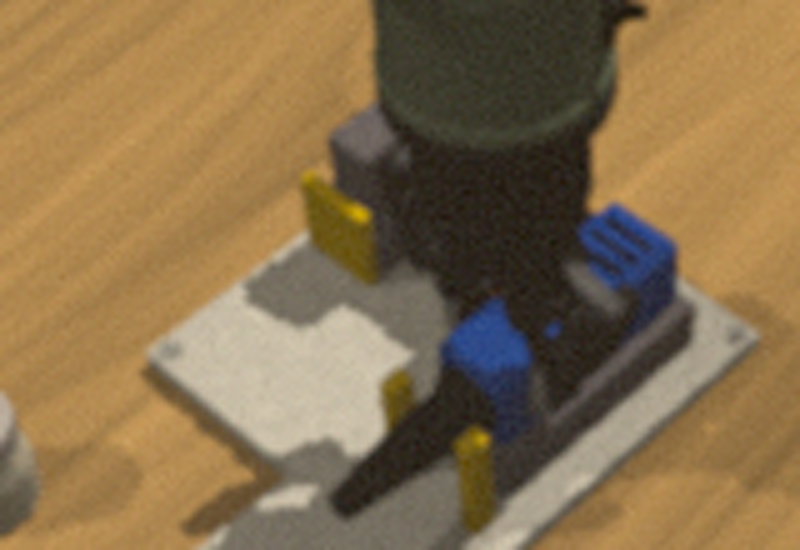

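The nozzle sits between both posts (crop (385,390) and (475,440)) and the battery is between the yellow walls. Lowering to contact.

Call:
apply_moves:
  claw: [0.042,0.042,0.042]
  xyz:
    - [0,0,0.001]
    - [0,0,0.001]
    - [0,0,0]
  twist:
    - [0,0,0]
    - [0,0,0]
    - [0,0,0]

```text
clock: 17.8
position: [0.5612, -0.0743, 0.0511]
tool_rot: [3.141, -0.001, 1.483]
force: [-12.5, 2.6, 36.7]
grip_width: 0.0437
finger_force: 51.9
```

Call:
apply_moves:
  claw: [0.042,0.042,0.085,0.085,0.085,0.085,0.085,0.085,0.085,0.085,0.085,0.085,0.085,0.085,0.085]
  xyz:
    - [0,0,-0.001]
    - [0,0,0]
    - [0,0,0]
    - [0,0,0]
    - [0,0,0]
    - [0,0,0]
    - [0,0,-0.015]
    - [0,0,-0.025]
    - [0,0,-0.025]
    - [0,0,-0.025]
    - [0,0,-0.01]
    - [0.02,-0.015,0]
    - [0.02,-0.015,0]
    - [0.015,-0.015,0]
    - [0,0,0]
  twist:
    - [0,0,0]
    - [0,0,0]
    - [0,0,0]
    - [0,0,0]
    - [0,0,0]
    - [0,0,0]
    - [0,0,0]
    - [0,0,0]
    - [0,0,0]
    - [0,0,0]
    - [0,0,0]
    - [0,0,0]
    - [0,0,0]
    - [0,0,0]
    - [0,0,0]
  force: 20

```text
clock: 19.3
position: [0.5196, -0.0134, 0.1505]
tool_rot: [-3.14, -0.001, 1.485]
force: [-0.1, -0.7, -0.1]
grip_width: 0.0848
finger_force: 0.0
```

Call:
apply_moves:
  claw: [0.085,0.085,0.085,0.085,0.085,0.085,0.085,0.085,0.085,0.085,0.085,0.085]
  xyz:
    - [0,0,0]
    - [0,0,0]
    - [0,0,0]
    - [0,0,0]
    - [0,0,0]
    - [0,0,0]
    - [0,0,0]
    - [0,0,0]
    - [0,0,0]
    - [0,0,0]
    - [0,0,0]
    - [0,0,0]
  twist:
    - [0,0,0.1428]
    - [0,0,0.1428]
    - [0,0,0.1428]
    - [0,0,0.1428]
    - [0,0,0.1428]
    - [0,0,0.1428]
    - [0,0,0.1428]
    - [0,0,0.1428]
    - [0,0,0.1428]
    - [0,0,0.1428]
    - [0,0,0.1428]
    - [0,0,0]

```text
clock: 20.5
position: [0.5213, -0.0159, 0.1503]
tool_rot: [3.141, 0.0, -0.091]
force: [-0.8, 1.4, -0.3]
grip_width: 0.0854
finger_force: 0.0
```

```bash
python3 - <<'E'
from fit import *
D=np.array([.5612,-.0743,1.483-np.pi])  # carry pose when laid; offset unknown
p=T(D,[(-.055,-.045,.043)])[0]; print(p); go(p,-.088)
f=cam("scene"); save(f,"s4.png"); g=cam("top"); save(g,"t4.png")
# blue housing front / rear via scene: compare predicted points for carry x 20
O=T(D,[(-.02,0,0)])[0]; O=[O[0],O[1],D[2]]
print("origin",np.round(O,4), "pred scene tip, rear corners",proj(f,T(O,[(.13,0,.062),(-.07,.022,.084),(-.07,-.022,.084),(-.075,-.15,.084),(-.005,-.15,.084)])).round(1).tolist())
b=cv2.resize(f["img"][174:284,208:368,::-1],None,fx=5,fy=5,interpolation=cv2.INTER_CUBIC)
cv2.imwrite("pics/c7.png",b)
E
```

```text
[ 0.52119592 -0.01556608  0.043     ]
{'clock': 20.5, 'qpos': [-0.728, 0.689, 0.956, 1.978, -0.744, 0.872, -1.025], 'position': [0.521, -0.016, 0.15], 'tool_rot': [3.141, 0.0, -0.091], 'force': [-0.797, 1.383, -0.288], 'grip_width': 0.085, 'finger_force': 0.0}
shift [-1.000e-04 -4.000e-04  1.073e-01]
twist [ 0.0009  0.0001 -0.0027]
origin [ 0.563  -0.0544 -1.6586] pred scene tip, rear corners [[274.6, 275.0], [344.4, 222.1], [330.3, 212.4], [293.5, 184.7], [272.5, 200.1]]
```

Call:
apply_moves:
  claw: [0.085,0.085,0.085,0.085,0.085,0.085,0.085,0.07,0.064,0.06,0.06,0.06]
  xyz:
    - [0,0,0.02]
    - [0,0,0.02]
    - [0,0,0.02]
    - [0,0,0.02]
    - [0,0,0.017]
    - [0,0,0.01]
    - [0,0,0]
    - [0,0,0]
    - [0,0,0]
    - [0,0,0]
    - [0,0,0]
    - [0,0,0]
  twist:
    - [0,0,-0.002]
    - [0,0,0]
    - [0,0,0]
    - [0,0,0]
    - [0,0,0]
    - [0,0,0]
    - [0,0,0]
    - [0,0,0]
    - [0,0,0]
    - [0,0,0]
    - [0,0,0]
    - [0,0,0]

```text
clock: 21.8
position: [0.5211, -0.0154, 0.0435]
tool_rot: [-3.142, -0.0, -0.086]
force: [-0.6, 0.7, -0.6]
grip_width: 0.06
finger_force: 0.0
```

```bash
python3 - <<'E'
from h import *
st(); f=cam("scene"); save(f,"s5.png")
cv2.imwrite("pics/c8.png",cv2.resize(f["img"][164:284,208:368,::-1],None,fx=5,fy=5,interpolation=cv2.INTER_CUBIC))
E
```

```text
{'clock': 21.8, 'qpos': [-0.6, 0.823, 0.754, 2.029, -0.931, 0.676, -0.88], 'position': [0.521, -0.015, 0.043], 'tool_rot': [-3.142, -0.0, -0.086], 'force': [-0.61, 0.674, -0.553], 'grip_width': 0.06, 'finger_force': 0.0}
```

Call:
apply_moves:
  claw: [0.058,0.057,0.057]
  xyz:
    - [0,0,0]
    - [0,0,0]
    - [0,0,0]
  twist:
    - [0,0,0]
    - [0,0,0]
    - [0,0,0]

```text
clock: 22.15
position: [0.521, -0.0156, 0.0433]
tool_rot: [3.142, 0.0, -0.086]
force: [-0.5, 0.3, 0.0]
grip_width: 0.0571
finger_force: 0.0
```

Call:
apply_moves:
  claw: [0.056,0.056,0.056]
  xyz:
    - [0,0,0]
    - [0,0,0]
    - [0,0,0]
  twist:
    - [0,0,0]
    - [0,0,0]
    - [0,0,0]

```text
clock: 22.45
position: [0.521, -0.0156, 0.0433]
tool_rot: [3.141, 0.0, -0.086]
force: [0.5, -1.7, 1.0]
grip_width: 0.0562
finger_force: 0.9
```

Call:
apply_moves:
  claw: [0.0545,0.0545,0.0545]
  xyz:
    - [0,0,0]
    - [0,0,0]
    - [0,0,0]
  twist:
    - [0,0,0]
    - [0,0,0]
    - [0,0,0]

```text
clock: 22.75
position: [0.5211, -0.0152, 0.0434]
tool_rot: [-3.141, -0.0, -0.086]
force: [-0.6, 3.3, 4.1]
grip_width: 0.0545
finger_force: 3.9
```

Call:
apply_moves:
  claw: [0.053,0.053]
  xyz:
    - [0,0,0]
    - [0,0,0]
  twist:
    - [0,0,0]
    - [0,0,0]

```text
clock: 22.95
position: [0.5212, -0.015, 0.0434]
tool_rot: [-3.141, -0.0, -0.086]
force: [-0.1, 5.2, 7.2]
grip_width: 0.0533
finger_force: 5.5
```

Call:
apply_moves:
  claw: [0.052,0.052]
  xyz:
    - [0,0,0]
    - [0,0,0]
  twist:
    - [0,0,0]
    - [0,0,0]

```text
clock: 23.15
position: [0.5212, -0.0148, 0.0435]
tool_rot: [-3.14, -0.0, -0.085]
force: [-1.6, 7.1, 9.0]
grip_width: 0.0524
finger_force: 6.7
```

Call:
apply_moves:
  claw: [0.0515,0.0515]
  xyz:
    - [0,-0.0007,0]
    - [0,0,0]
  twist:
    - [0,0,0]
    - [0,0,0]

```text
clock: 23.35
position: [0.5213, -0.0145, 0.0435]
tool_rot: [-3.141, -0.0, -0.086]
force: [-1.5, 4.3, 8.1]
grip_width: 0.0515
finger_force: 5.6
```

Call:
apply_moves:
  claw: [0.0508,0.0508]
  xyz:
    - [0,-0.0006,0]
    - [0,0,0]
  twist:
    - [0,0,0]
    - [0,0,0]

```text
clock: 23.55
position: [0.5213, -0.0143, 0.0435]
tool_rot: [-3.142, -0.0, -0.086]
force: [-0.6, 2.2, 6.5]
grip_width: 0.0511
finger_force: 5.1
```

Call:
apply_moves:
  claw: [0.0507,0.0507]
  xyz:
    - [0,0,0]
    - [0,0,0]
  twist:
    - [0,0,0]
    - [0,0,0]

```text
clock: 23.75
position: [0.5213, -0.0142, 0.0435]
tool_rot: [-3.141, -0.0, -0.086]
force: [-1.2, 2.3, 6.8]
grip_width: 0.0508
finger_force: 5.3
```

Call:
apply_moves:
  claw: [0.0505,0.0505]
  xyz:
    - [0,0,0]
    - [0,0,0]
  twist:
    - [0,0,0]
    - [0,0,0]

```text
clock: 23.95
position: [0.5214, -0.0141, 0.0435]
tool_rot: [-3.141, -0.0, -0.086]
force: [-1.0, 4.0, 7.9]
grip_width: 0.0507
finger_force: 5.7
```

Call:
apply_moves:
  claw: [0.0502,0.0502]
  xyz:
    - [0,0,0]
    - [0,0,0]
  twist:
    - [0,0,0]
    - [0,0,0]

```text
clock: 24.15
position: [0.5214, -0.014, 0.0436]
tool_rot: [-3.141, -0.0, -0.086]
force: [0.4, 3.6, 9.9]
grip_width: 0.0505
finger_force: 8.7
```

Call:
apply_moves:
  claw: [0.0503,0.0503,0.0503]
  xyz:
    - [0,0,0]
    - [0,0,0]
    - [0,0,0]
  twist:
    - [0,0,0]
    - [0,0,0]
    - [0,0,0]

```text
clock: 24.45
position: [0.5213, -0.014, 0.0435]
tool_rot: [-3.141, -0.0, -0.086]
force: [-1.1, 3.4, 9.0]
grip_width: 0.0503
finger_force: 8.7
```

Call:
apply_moves:
  claw: [0.0503,0.0503,0.0503,0.043,0.043,0.043,0.043,0.043]
  xyz:
    - [0,0,0]
    - [0,0,0]
    - [0,0,0]
    - [0,-0.0015,0]
    - [0,-0.0015,0]
    - [0,0,0]
    - [0,0,0]
    - [0,0,0]
  twist:
    - [0,0,0]
    - [0,0,0]
    - [0,0,0]
    - [0,0,0]
    - [0,0,0]
    - [0,0,0]
    - [0,0,0]
    - [0,0,0]
  force: 22

```text
clock: 25.25
position: [0.5218, -0.011, 0.044]
tool_rot: [-3.141, -0.001, -0.086]
force: [-3.5, 5.2, 20.9]
grip_width: 0.0433
finger_force: 20.1
```

Call:
apply_moves:
  claw: [0.043,0.043,0.043,0.043,0.043,0.043,0.043,0.043,0.043,0.043,0.043,0.043,0.043,0.043,0.085,0.085,0.085,0.085,0.085,0.085]
  xyz:
    - [0,0,0]
    - [0,0,0]
    - [0,0,0]
    - [0,0,0]
    - [0,0,0]
    - [0,0,0]
    - [0,0,0]
    - [0,0,0]
    - [0,0,0]
    - [0,0,0]
    - [0,0,0]
    - [0,0,0]
    - [0,0,0]
    - [0,0,0]
    - [0,0,0]
    - [0,0,0]
    - [0,0,0]
    - [0,0,0]
    - [0,0,0]
    - [0,0,0]
  twist:
    - [0,0,0]
    - [0,0,0]
    - [0,0,0]
    - [0,0,0]
    - [0,0,0]
    - [0,0,0]
    - [0,0,0]
    - [0,0,0]
    - [0,0,0]
    - [0,0,0]
    - [0,0,0]
    - [0,0,0]
    - [0,0,0]
    - [0,0,0]
    - [0,0,0]
    - [0,0,0]
    - [0,0,0]
    - [0,0,0]
    - [0,0,0]
    - [0,0,0]

```text
clock: 27.25
position: [0.5214, -0.0113, 0.0433]
tool_rot: [3.141, 0.0, -0.086]
force: [-0.2, -0.7, 0.0]
grip_width: 0.0852
finger_force: 0.0
```

Call:
apply_moves:
  claw: [0.085,0.085,0.085,0.085,0.085,0.085,0.085,0.085,0.085,0.085,0.085,0.085,0.085,0.085,0.085,0.085]
  xyz:
    - [0,0,-0.02]
    - [0,0,-0.03]
    - [0,0,-0.03]
    - [0,0,-0.03]
    - [0,0,-0.03]
    - [0,-0.035,-0.01]
    - [0,-0.035,0]
    - [0,-0.035,0]
    - [0,-0.035,0]
    - [0,-0.035,0]
    - [0,-0.035,0]
    - [0,-0.035,0]
    - [0,-0.035,0]
    - [0,-0.035,0]
    - [0,-0.035,0]
    - [0,0,0]
  twist:
    - [0,0,0]
    - [0,0,0]
    - [0,0,0]
    - [0,0,0]
    - [0,0,0]
    - [0,0,0]
    - [0,0,0]
    - [0,0,0]
    - [0,0,0]
    - [0,0,0]
    - [0,0,0]
    - [0,0,0]
    - [0,0,0]
    - [0,0,0]
    - [0,0,0]
    - [0,0,0]

```text
clock: 28.85
position: [0.5506, 0.3424, 0.1923]
tool_rot: [-3.141, 0.001, -0.08]
force: [-1.2, -1.5, -0.6]
grip_width: 0.0851
finger_force: 0.0
```

```bash
python3 - <<'E'
from h import *
st(); f=cam("scene"); g=cam("top"); save(f,"s9.png"); save(g,"t9.png")
a=cv2.resize(g["img"][225:345,260:450,::-1],None,fx=4.2,fy=4.2,interpolation=cv2.INTER_CUBIC)
cv2.imwrite("pics/c9.png",a)
E
```

```text
{'clock': 28.85, 'qpos': [-1.215, 0.842, 1.009, 1.604, -0.77, 1.139, -1.667], 'position': [0.551, 0.342, 0.192], 'tool_rot': [-3.141, 0.001, -0.08], 'force': [-1.163, -1.524, -0.611], 'grip_width': 0.085, 'finger_force': 0.0}
```

View pics/c9.png

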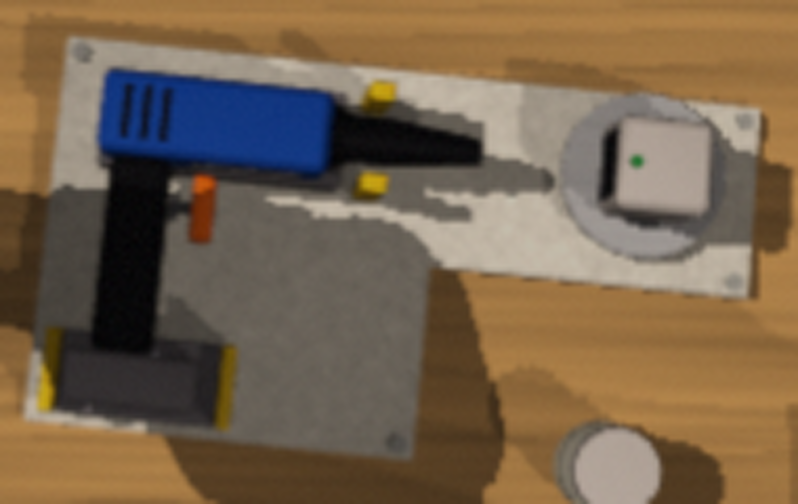

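The duster lies in the rest with its nozzle centred between the posts (crop (380,95) and (372,185)). The battery is between its walls, the trigger is sprung back, and the grille at (608,165) faces the fork. Handing in.

```bash
python3 -c "
from workcell import bot
print(bot.job_done())"
```

```text
the job is handed in; nothing more can be done
None
```

I handed the job in at about 29 s: the hub was turned about 77° counter-clockwise to face the fork, and the duster is in the rest. The trigger was held about 0.6 s at the pressure point and about 1.6 s at full blast, then let go. I judged the hub's squareness from the gripper's angle, because the camera edge fits were noisy and read up to about 3° off.

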